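# Load the sleeve caddy and hold it up level

## Robot

A 7-joint arm with a two-finger parallel gripper is mounted at the origin on a cart in front of the work surface, level with it; the furniture and walls round the work are solid. World frame = base frame: x ahead of the robot, y to its left, z up, the work surface at z = 0. Lengths are in m, angles in degrees, forces in N, time in s.
With the tool pointing down it reaches from about 0.4 to 0.875 m from the base axis. Payload 4.4 kg.
Tool frame: the origin (TCP) lies at the centre of the arm's flange, where the gripper is bolted on; the fingertips stand 173 mm ahead of it and the grasp point (between the pads) lies 155 mm ahead of it; z points along the fingers, y is the line along which they close (so a half turn about z gives the same grasp; the last joint's range is limited). The gripper opens to 85 mm and grips with 20 to 120 N. Pads are 22 mm wide; open, the fingers measure 114 mm over their backs; the gripper's body (76 mm by 85 mm) begins 54 mm behind the grasp point. The pads swing forward as they close: fully open they stand 13 mm farther back than shut.
Start: joints at [-75.905, 36.005, 2.206, 86.941, -1.547, 57.084, -1.146], TCP at [0.199, 0.619, 0.405] pointing down, gripper open.
Joint ranges: [-175.42, 175.42], [-21.48, 121.26], [-71.46, 75.88], [10.55, 141.38], [-63.04, 243.04], [13.31, 113.54], [-168.57, 168.57]. Speed limits (degrees/s): [147.25, 147.25, 180, 180, 180, 180, 180].

## Interface

Orientations are given as [roll, pitch, yaw] about the fixed x, y, z axes, in that order (R = Rz(yaw) Ry(pitch) Rx(roll)).
In Python, from cell import r, cams gives the robot as it stands.
- The arm moves only by the shell command python3 -m handwheel 'ROWS' [FORCE]. ROWS is JSON, a list of rows, each a list of 7 numbers: the turn, a rotation vector about the tool's x, y, z in rad, then the shift along the tool's x, y, z in m, then the gripper command: -1 is shut, 1 is fully open, values between are in proportion. In form: [[rx, ry, rz, x, y, z, jaw], ...]. A call has 1 to 5 rows; each row shifts and turns the commanded pose from where the row before left it, along the tool's axes as they then stand; what a row does not reach is not made up. A row lasts 1/8 s, in which the tool goes at most 62.5 mm and 10.7 degrees, less where a joint would pass 70% of its speed; a pose out of reach is approached as far as the arm can. A call is refused whole if a number of a shift passes 0.0625 or a number of a turn 0.188, either way. A call with a gripper value outside its range is refused whole. The fingers move at their own pace and stop on an object; FORCE is the grip in N (left out, the last holds). Time passes only in rows, so rows that do not move let the fingers close. It gives the time, the measured TCP pose, the force, the opening and the grip force at its end, in the units of the state.
- r.get_obs(): the state, without advancing time (a new reading comes with each control period).
- cams.read_camera(name): name is "side" or "top"; returns a dict with "pixels" (400x640x3 uint8, blue, green, red), "vertical_fov" (degrees; the focal length in pixels is half the picture's height over the tangent of half this angle, whatever the lens; pixels are square), "cx", "cy" (the principal point, pixels), "R" (3x3) and "t" (3): a world point X has camera coordinates R X + t. Camera axes: x right, y down, z forward; pixel columns grow to the right and rows downward; lengths in m; the calibration is good to about 2 mm. A picture is of the moment at which its call begins. There is no depth.
- r.hand_in(): hands the job in; it is judged then, once.
The state is a dict: "clock": time; "joint_pos": joint angles; "dq": joint speeds; "joint_torque": joint torques, N m; "ee_pos": TCP position; "eef_rot": TCP orientation; "force": force on the tool from outside, world axes, zero at the start; "wrist_torque": the same for the moment, N m; "finger_gap": opening from 0.0 (shut) to 1.0 (fully open); "gripper_force": force on a finger pad.
Only numpy, scipy, OpenCV 4.12 (cv2) and the standard library are available. Lean on these libraries where they do the work, as an engineer would, in place of code of your own. Each camera call takes 0.05 s, during which the arm holds its last target. There are 200 camera calls.

## Task

Slide the loose wide-bore spacer sleeve, the twin of the one already on the caddy, over the empty pin of the wooden caddy, all the way down, and let go of it. Then take the caddy by its upright handle, lift it about 10 cm clear of the bench with both sleeves still seated, and finish holding it there, still and level, without putting it down. Leave the small collar, the frog blank, the tin, the thumb plane and the sanding block where they are, and do not tip the caddy.

Things in the scene. Friction and masses are not known exactly. Their poses are not given: they have to be found in the camera images.
- caddy: loose wooden carrying caddy, about 0.32 kg: a base board 64 (x) x 220 (y) x 14 (z) mm with an upright handle in the middle and a steel pin near each end. Origin: centre of the board's underside; z is up, y runs along the board. It may stand at any yaw.
- caddy_grip (a point): point in the middle of the caddy's handle, 55 mm above the board's underside and 21 mm below the handle's top. The handle is an upright flat wooden tongue, 16 mm thick along caddy x (grip it across this) and 36 mm wide along caddy y; its top is 76 mm above the underside. Axes as the caddy's
- empty_pin_top (a point): top centre of the empty pin, at caddy (0, -80, 58) mm. The pin is 14 mm in diameter and stands 44 mm above the board's upper face; its last 7 mm taper to 6 mm. Nothing is on it at the start
- loaded_pin_top (a point): top centre of the other, identical pin, at caddy (0, +80, 58) mm, which already carries a sleeve
- loose_sleeve_centre (a point): centre (half-way up) of the loose sleeve, which stands upright on the bench: a plain aluminium spacer sleeve, 40 mm outer diameter, 18 mm bore right through, 30 mm high, about 90 g. Seated on a pin its centre is 29 mm above the caddy's underside and 29 mm below the pin's top
- loaded_sleeve_centre (a point): centre of the identical sleeve that already sits on the caddy's other pin
- small_collar_centre (a point): centre (half-way up) of a smaller aluminium collar on the bench, 30 mm outer diameter, 8 mm bore (too narrow for the pins), 18 mm high. Not wanted; leave it alone
- frog_blank: small black bystander block, 20 x 46 x 12 mm, origin at the centre of its underside; leave it alone
- tin: round tin with a push lid, 67 mm diameter, 22 mm high, origin at the centre of its underside; leave it alone
- thumb_plane: small wooden thumb plane, 22 x 66 x 26 mm, origin at the centre of its underside; leave it alone
- sanding_block: cork sanding block, 42 x 85 x 28 mm, origin at the centre of its underside; leave it alone
Things that resemble listed ones, but are neither listed nor needed, are in the scene too. What is shaped like the part that bears loaded_sleeve_centre but black or blue is not meant.

How it is judged:
By the outcome, as a careful person would: the job done as asked, in the order asked, and still so for the second after the job is handed in, while the arm keeps its last pose, push and grip.
It also fails if it takes over 56 s, if anything falls off the work surface, if the arm or the gripper's body presses on something with over 40 N, if the wrist force passes 120 N, or if a joint passes its speed limit or range.

## Working session

There is one attempt and no reset: what is moved stays moved. The work goes in short steps, Python scripts to look and compute and a shell command to move; the robot and the scene stay as the last step left them, time stands still between calls to the robot, and variables do not carry over. Pictures are saved under pics/ and viewed, at most 10 in all, crops included, and the job is handed in when it is done.

```bash
mkdir -p pics; ls
python3 - <<'E'
from cell import r,cams
import cv2,numpy as np
for n in("top","side"):
    c=cams.read_camera(n); cv2.imwrite(f"pics/{n}0.png",c["pixels"]); print(n,c["vertical_fov"],c["cx"],c["cy"],np.round(c["R"],4).tolist(),np.round(c["t"],4).tolist())
print(r.get_obs())
E
```

```text
pics
top 49.389886685932794 307.4799594474707 207.45347222796804 [[-0.0037, -0.9999, 0.0117], [-0.9975, 0.0029, -0.0709], [0.0708, -0.0119, -0.9974]] [0.0295, 0.565, 1.2123]
side 42.63836966688284 322.18967277734833 200.65725411267908 [[-0.8903, -0.4553, -0.0029], [-0.2829, 0.5582, -0.78], [0.3568, -0.6936, -0.6258]] [0.5184, 0.2144, 1.4057]
{'clock': 0.1, 'joint_pos': array([-75.90755337,  36.05474804,   2.20256873,  86.98968545,
        -1.54752413,  57.08114767,  -1.14420408]), 'dq': array([ 0.00172822, -0.02711066,  0.00737652, -0.04573895, -0.00783038,
        0.01181235,  0.06514072]), 'joint_torque': array([ 3.72997398e-03, -5.64534152e+01,  1.23113751e+00, -1.93973351e+01,
        1.14017291e-02,  5.45488321e-03, -2.08079331e-05]), 'ee_pos': array([0.19926542, 0.61844044, 0.40387118]), 'eef_rot': array([-1.79904084e+02,  4.47090914e-04,  1.62139049e+02]), 'force': array([ 0.1587516 ,  0.00826973, -0.38426409]), 'wrist_torque': array([0.02646553, 0.05916634, 0.03379688]), 'gripper_force': 0.0, 'finger_gap': 1.0012223615471938}
```

View pics/top0.png

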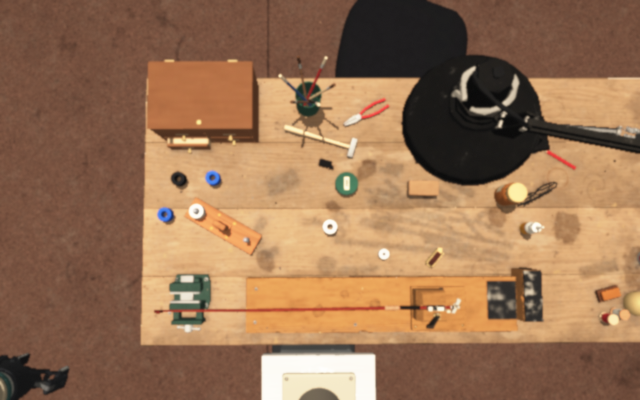

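View pics/side0.png

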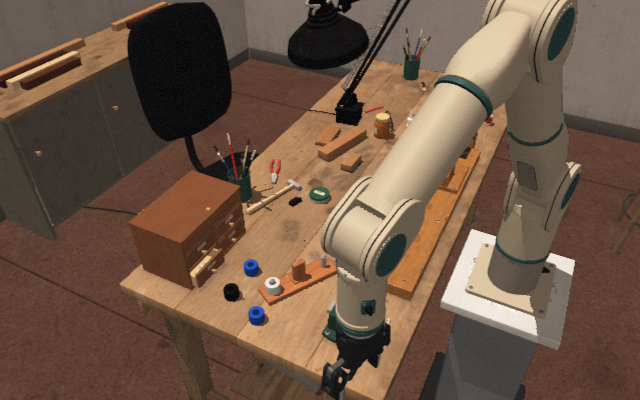

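Top view: the caddy runs from (197,212), the loaded sleeve, through the handle at (222,226), to the empty pin at (247,240). The loose sleeve is at (330,228) and the small collar at (384,254). In the side view, the caddy is at (300,275), and the arm hides the loose sleeve.

```bash
cat > h.py <<'E'
import numpy as np,cv2
from cell import r,cams
def cam(n):
    c=cams.read_camera(n); c["f"]=200/np.tan(np.radians(c["vertical_fov"]/2)); c["R"]=np.array(c["R"]);c["t"]=np.array(c["t"]); return c
def ray(c,u,v):
    d=c["R"].T@np.array([(u-c["cx"])/c["f"],(v-c["cy"])/c["f"],1]); return -c["R"].T@c["t"],d
def plane(c,u,v,z):
    o,d=ray(c,u,v); return o+d*(z-o[2])/d[2]
def proj(c,X):
    p=c["R"]@np.array(X)+c["t"]; return c["f"]*p[0]/p[2]+c["cx"],c["f"]*p[1]/p[2]+c["cy"]
def blobs(m,lo=15,hi=5000):
    n,l,s,ce=cv2.connectedComponentsWithStats(m.astype(np.uint8)); return [(ce[i],s[i]) for i in range(1,n) if lo<s[i][4]<hi]
E
python3 - <<'E'
from h import *
for n in("top","side"):
    c=cam(n); hsv=cv2.cvtColor(c["pixels"],cv2.COLOR_BGR2HSV)
    m=(hsv[...,1]<60)&(hsv[...,2]>150)
    for ce,s in blobs(m):
        if n=="top" and 150<ce[0]<420 and 180<ce[1]<270 or n=="side" and 240<ce[0]<420 and 230<ce[1]<330:
            print(n,ce.round(1),s,[plane(c,*(s[:2]+(s[2:4]-1)/2),z).round(4).tolist() for z in(.018,.03,.044)])
    if n=="top":
        b=c["pixels"][185:270,155:410]; cv2.imwrite("pics/crop1.png",cv2.resize(b,None,fx=3.1,fy=3.1,interpolation=cv2.INTER_CUBIC))
    else:
        b=c["pixels"][230:330,220:400]; cv2.imwrite("pics/crop2.png",cv2.resize(b,None,fx=4,fy=4,interpolation=cv2.INTER_CUBIC))
    m=(hsv[...,1]>140)&(hsv[...,2]>80)&(hsv[...,0]<14)
    for ce,s in blobs(m,200):
        if 180<ce[0]<330: print("o",n,ce,s)
E
```

```text
top [346.2 183.1] [343 176   8  15 106] [[0.6348, -0.0839, 0.018], [0.6333, -0.0827, 0.03], [0.6315, -0.0813, 0.044]]
top [196.1 210.8] [189 204  15  15 173] [[0.5561, 0.3428, 0.018], [0.5553, 0.3399, 0.03], [0.5544, 0.3365, 0.044]]
top [160.2 212.4] [157 207  11  15  25] [[0.5479, 0.4384, 0.018], [0.5472, 0.4346, 0.03], [0.5464, 0.4301, 0.044]]
top [329.4 226.5] [322 219  16  16 164] [[0.511, -0.0345, 0.018], [0.5107, -0.0338, 0.03], [0.5103, -0.0329, 0.044]]
top [383.5 253.6] [378 248  12  12  97] [[0.4343, -0.1864, 0.018], [0.4348, -0.1842, 0.03], [0.4353, -0.1816, 0.044]]
o top [236.95652174 227.20289855] [195 198  67  57 276]
o top [223.40952381 227.22857143] [212 218  21  19 210]
o top [288.41241685 309.19068736] [155 305 231   9 902]
side [271.7 282.6] [265 277  15  13 125] [[0.5676, 0.3238, 0.018], [0.5612, 0.3327, 0.03], [0.5538, 0.3431, 0.044]]
side [331.5 304.9] [327 300  10  11  44] [[0.3923, 0.3189, 0.018], [0.388, 0.3279, 0.03], [0.3829, 0.3384, 0.044]]
o side [299.94621373 278.38216561] [ 258  257   79   48 1413]
```

View pics/crop1.png

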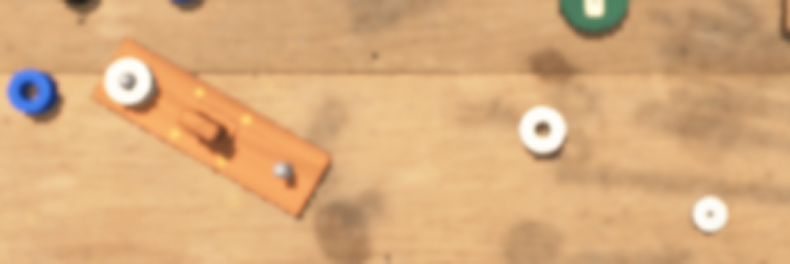

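View pics/crop2.png

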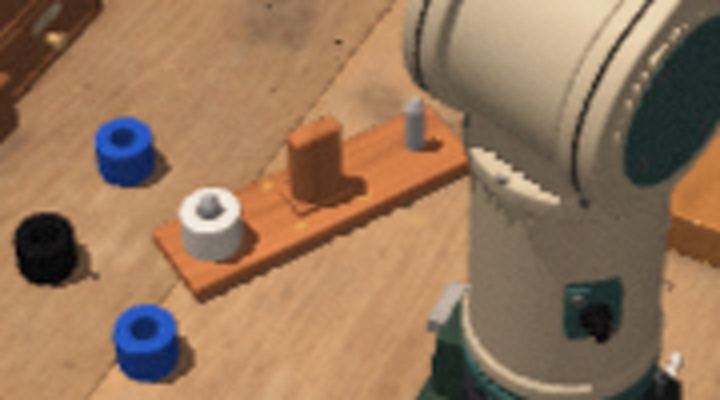

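Crop 1: the board corners are at about (125,40), (95,97), (300,215) and (330,155). The empty pin tip is at about (283,168), the loaded sleeve ring at (129,81) and the loose sleeve ring at (543,130). Crop 2 shows the empty pin tip at about (415,103) and the loaded sleeve with its pin at (208,205).

Run:
```python
from h import *
c=cam("top"); s=cam("side")
p=c["pixels"].astype(int)
for name,(u,v) in dict(board=(232,229),board2=(212,220),bench=(215,255),bench2=(270,215),pin=(246,239)).items(): print(name,p[v,u], cv2.cvtColor(c["pixels"],cv2.COLOR_BGR2HSV)[v,u])
rb=p[...,2]-p[...,0]
hsv=cv2.cvtColor(c["pixels"],cv2.COLOR_BGR2HSV)
m=((hsv[...,1]>135)&(hsv[...,0]<15)).astype(np.uint8); m[:190]=0;m[265:]=0;m[:,:180]=0;m[:,275:]=0
m=cv2.morphologyEx(m,cv2.MORPH_CLOSE,np.ones((3,3)))
cs=max(cv2.findContours(m,0,1)[0],key=cv2.contourArea)
h=cv2.convexHull(cs); pts=np.array([plane(c,*q[0],.014)[:2] for q in h],np.float32)
print(cv2.contourArea(h)); print("rect",cv2.minAreaRect(pts*1000))
# pin: low saturation near, both views
for k,(cc,u0,v0,w) in dict(top=(c,246,240,9),side=(s,220+415/4,230+125/4,12)).items():
    H=cv2.cvtColor(cc["pixels"],cv2.COLOR_BGR2HSV); u0,v0=int(u0),int(v0)
    print(k,u0-w,v0-w);print(H[v0-w:v0+w+1,u0-w:u0+w+1,1])
```

```text
board [ 95 159 239] [ 13 154 239]
board2 [ 99 167 243] [ 14 151 243]
bench [134 188 232] [ 17 108 232]
bench2 [137 187 230] [ 16 103 230]
pin [179 187 199] [ 12  26 199]
1756.0
rect ((514.9808349609375, 266.6480712890625), (220.09861755371094, 65.05081939697266), 59.73871994018555)
top 237 231
[[152 152 151 150 150 149 151 150 151 148 149 150 151 151 151 153 152 148
  136]
 [154 154 153 152 152 151 151 150 151 151 149 149 149 149 151 151 153 153
  151]
 [154 154 154 154 154 153 152 152 152 151 151 149 149 149 149 150 151 151
  153]
 [152 153 153 154 154 154 153 154 154 152 152 152 151 151 149 148 149 150
  149]
 [149 151 152 152 154 153 153 153 152 152 153 153 152 152 151 151 150 149
  149]
 [150 150 149 151 152 151 147 140 137 139 147 151 154 154 153 153 152 151
  149]
 [150 149 149 150 149 145 130 106  94  98 114 136 150 155 155 155 154 154
  152]
 [149 149 150 149 147 135 100  60  44  47  62  98 137 153 155 156 156 155
  154]
 [148 149 150 150 145 125  76  33  23  26  33  63 125 153 154 155 155 156
  155]
 [147 148 148 150 145 124  76  37  25  24  30  57 124 154 155 154 154 154
  
[... 2673 characters left out ...]
66 164 148 103  61  33 111 167 166 174
  174 166 167 166 169 166 161]
 [171 166 168 167 169 168 169 166 168 166 168 161 161 159 166 168 168 170
  163 164 167 168 170 166 161]
 [166 168 165 170 166 166 168 163 164 167 168 166 168 165 165 165 166 168
  168 168 164 168 164 168 164]
 [166 168 168 167 167 165 167 167 164 168 164 166 168 167 166 164 168 166
  164 166 164 164 166 162 166]
 [164 168 170 169 166 168 165 164 164 169 166 168 167 168 168 167 166 169
  169 168 167 165 165 171 169]
 [169 162 168 168 166 164 165 166 166 164 165 166 170 168 168 168 166 167
  163 167 166 176 162 163 167]
 [170 167 169 167 163 166 167 166 169 164 168 164 167 166 166 165 162 167
  170 169 167 170 164 160 139]]
```

Run:
```python
from h import *
c=cam("top"); s=cam("side")
def tri(a,b):
    o1,d1=ray(c,*a);o2,d2=ray(s,*b)
    k=np.linalg.lstsq(np.c_[d1,-d2],o2-o1,rcond=None)[0]; p,q=o1+d1*k[0],o2+d2*k[1]; return ((p+q)/2).round(4),np.linalg.norm(p-q).round(4)
print("lamp",tri((475,120),(328,45)))
P=[.4747,.1975]
print("pin tip/base proj top",proj(c,[*P,.058]),proj(c,[*P,.014]),"side",proj(s,[*P,.058]),proj(s,[*P,.014]))
print("sleeve ring proj",proj(c,[.5553,.3357,.044]),proj(s,[.5553,.3357,.044]))
H=cv2.cvtColor(c["pixels"],cv2.COLOR_BGR2HSV)
for (u,v,w) in((329,227,10),(196,211,10)):
    b=H[v-w:v+w+1,u-w:u+w+1]; ring=((b[...,1]<60)&(b[...,2]>150)).astype(np.uint8)
    k=max(cv2.findContours(ring,0,1)[0],key=cv2.contourArea); (x,y),rad=cv2.minEnclosingCircle(k); e=cv2.fitEllipse(k); print(x+u-w,y+v-w,rad,e[0][0]+u-w,e[0][1]+v-w,e[1], plane(c,e[0][0]+u-w,e[0][1]+v-w,.03 if u>300 else .044))
```

```text
lamp (array([ 0.7059, -0.2893,  0.4303]), np.float64(0.0049))
pin tip/base proj top (np.float64(245.46392411181444), np.float64(239.71582259962906)) (np.float64(247.4960866514771), np.float64(239.66734014754883)) side (np.float64(324.2617070510603), np.float64(253.70659235915372)) (np.float64(324.26786914227915), np.float64(264.9897115584333))
sleeve ring proj (np.float64(196.29415312456524), np.float64(210.68549203979768)) (np.float64(272.9916460604892), np.float64(280.9020476911225))
329.4338846206665 226.44214916229248 7.579123497009277 329.4412250518799 226.4491195678711 (14.149136543273926, 14.490349769592285) [ 0.51082457 -0.03358883  0.03      ]
196.0 211.0 7.615873336791992 196.06997108459473 210.81904792785645 (13.678767204284668, 14.573260307312012) [0.55493147 0.3363133  0.044     ]
```

The measurements agree: the board comes out at 220 x 65 mm, with the caddy centre at (0.515, 0.267) and yaw -30.3°. The empty pin is at (0.4747, 0.1975) and the loose sleeve at (0.511, -0.034). I'll turn the tool to align with the caddy, then fly to just above the loose sleeve.

```bash
python3 -m handwheel '[[0,0,0.1787,0,0,0,1],[0,0,0.1787,0,0,0,1],[0,0,0.1787,0,0,0,1],[0,0,0.1787,0,0,0,1],[0,0,0.1787,0,0,0,1]]' 30
python3 -m handwheel '[[0,0,0.1787,0,0,0,1],[0,0,0.1787,0,0,0,1],[0,0,0.1787,0,0,0,1],[0,0,0.1787,0,0,0,1],[0,0,0.1787,0,0,0,1]]'
python3 -m handwheel '[[0,0,0,-0.02,0.055,0,1],[0,0,0,-0.02,0.055,0,1],[0,0,0,-0.02,0.055,0,1],[0,0,0,-0.02,0.055,0,1],[0,0,0,-0.02,0.055,0,1]]'
python3 -m handwheel '[[0,0,0,-0.02,0.055,0,1],[0,0,0,-0.02,0.055,0,1],[0,0,0,-0.044,0.035,0.02,1],[0,0,0,-0.044,0.035,0.02,1],[0,0,0,-0.044,0.035,0.02,1]]'
python3 -m handwheel '[[0,0,0,-0.044,0.035,0.02,1],[0,0,0,-0.044,0.035,0.02,1],[0,0,0,-0.044,0.035,0.02,1],[0,0,0,0,0,0,1],[0,0,0,0,0,0,1]]'
```

```text
clock: 1.02
ee_pos: [0.1993, 0.6187, 0.4047]
eef_rot: [-180.0, -0.0, 110.6]
force: [-0.1, 0.5, -1.2]
finger_gap: 1.001
gripper_force: 0.0
clock: 1.65
ee_pos: [0.1992, 0.6187, 0.4047]
eef_rot: [-180.0, 0.0, 59.4]
force: [0.2, 0.0, 0.2]
finger_gap: 0.994
gripper_force: 0.0
clock: 2.28
ee_pos: [0.3875, 0.3924, 0.405]
eef_rot: [-180.0, -0.0, 59.8]
force: [1.5, 0.9, 0.8]
finger_gap: 0.995
gripper_force: 0.0
clock: 2.9
ee_pos: [0.4858, 0.1353, 0.3444]
eef_rot: [180.0, -0.0, 59.8]
force: [0.8, -0.3, -0.4]
finger_gap: 1.003
gripper_force: 0.0
clock: 3.52
ee_pos: [0.5099, -0.0299, 0.2847]
eef_rot: [-180.0, -0.0, 59.7]
force: [-0.1, 1.0, -0.3]
finger_gap: 1.0
gripper_force: 0.0
```

```bash
python3 -m handwheel '[[0,0,0,-0.0028,0.0027,0.04,1],[0,0,0,0,0,0.03,1],[0,0,0,0,0,0,1]]'
python3 - <<'E'
from h import *
t=cam("top");s=cam("side")
u,v=map(int,proj(s,[.51,-.034,.03])); b=s["pixels"][max(v-75,0):v+75,u-100:u+100]
u,v=map(int,proj(t,[.51,-.034,.03])); a=t["pixels"][v-75:v+75,u-100:u+100]
cv2.imwrite("pics/g1.png",cv2.resize(np.vstack([a,b]),None,fx=2,fy=2,interpolation=cv2.INTER_CUBIC)); print(r.get_obs()["ee_pos"])
E
```

```text
clock: 3.9
ee_pos: [0.5101, -0.0317, 0.2136]
eef_rot: [-179.8, 0.0, 59.9]
force: [-0.4, 0.2, 1.2]
finger_gap: 1.003
gripper_force: 0.0
[ 0.51110563 -0.03257294  0.21549185]
```

View pics/g1.png

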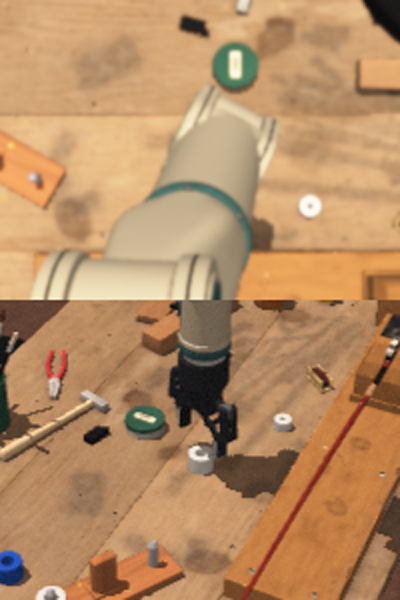

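The lower view shows the open fingers straddling the loose sleeve (about (200,458) in the crop), and nothing else is close. I'll lower the gripper and close it.

```bash
python3 -m handwheel '[[0,0,0,-0.001,0,0.02,1],[0,0,0,0,0,0.0145,1],[0,0,0,0,0,0,1],[0,0,0,0,0,0,0],[0,0,0,0,0,0,-1]]' 30
python3 -m handwheel '[[0,0,0,0,0,0,-1],[0,0,0,0,0,0,-1],[0,0,0,0,0,0,-1],[0,0,0,0,0,0,-1]]' 30
```

```text
clock: 4.62
ee_pos: [0.5105, -0.0347, 0.1808]
eef_rot: [179.9, -0.0, 59.8]
force: [-0.1, 0.1, 0.8]
finger_gap: 0.606
gripper_force: 0.0
clock: 5.12
ee_pos: [0.5104, -0.0348, 0.1808]
eef_rot: [180.0, -0.0, 59.7]
force: [-1.0, -0.6, 5.8]
finger_gap: 0.448
gripper_force: 30.3
```

```bash
python3 -m handwheel '[[0,0,0,0,0,-0.02,-1],[0,0,0,0,0,-0.035,-1],[0,0,0,0,0,-0.035,-1],[0,0,0,0.03,-0.025,0,-1],[0,0,0,0.045,-0.036,0,-1]]'
python3 -m handwheel '[[0,0,0,0.045,-0.036,0,-1],[0,0,0,0.04,-0.033,0,-1],[0,0,0,0.0215,-0.0177,0,-1],[0,0,0,0,0,0,-1],[0,0,0,0,0,0,-1]]'
python3 - <<'E'
from h import *
t=cam("top");s=cam("side"); e=r.get_obs()["ee_pos"]; print(e,r.get_obs()["force"],r.get_obs()["finger_gap"])
u,v=map(int,proj(s,[.4747,.1975,.07])); b=s["pixels"][v-50:v+40,u-60:u+60]
cv2.imwrite("pics/g2.png",cv2.resize(b,None,fx=5,fy=5,interpolation=cv2.INTER_CUBIC))
d=e-np.array([.4747,.1975,0]); print("tool x,y err",d[0]*.504+d[1]*.864,d[0]*.864-d[1]*.504)
H=cv2.cvtColor(s["pixels"],cv2.COLOR_BGR2HSV)
print(u-60,v-50,"pin tip",proj(s,[.4747,.1975,.058]),"sleeve c expected",proj(s,[e[0]+.0005,e[1]+.0009,e[2]-.1658]))
E
```

```text
clock: 5.75
ee_pos: [0.4957, 0.0602, 0.271]
eef_rot: [179.9, -0.0, 59.5]
force: [1.1, 1.6, -1.2]
finger_gap: 0.451
gripper_force: 30.7
clock: 6.38
ee_pos: [0.4742, 0.1955, 0.2702]
eef_rot: [180.0, 0.0, 59.7]
force: [0.2, -0.4, -1.8]
finger_gap: 0.453
gripper_force: 30.7
[0.47439954 0.19485369 0.27029166] [ 0.23705129  0.4435428  -1.09907303] 0.4487899882679767
tool x,y err -0.002437841994757011 0.0010741409079799077
264 200 pin tip (np.float64(324.2617070510603), np.float64(253.70659235915372)) sleeve c expected (np.float64(324.4833075790143), np.float64(240.87021652371845))
```

View pics/g2.png

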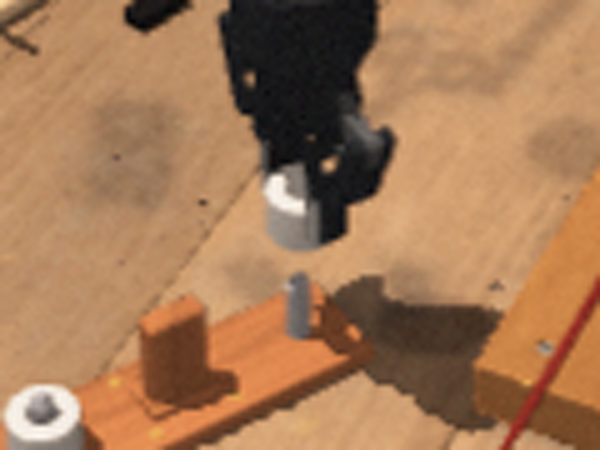

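The held sleeve's left edge is at crop column 263, so its centre is near 303. The pin is at 299, which puts the sleeve about 1–2 mm to the right. I'll correct for that, lower to just above the pin tip and measure again.

```bash
python3 -m handwheel '[[0,0,0,0.002,-0.001,0.015,-1],[0,0,0,0,0,0.011,-1],[0,0,0,0,0,0,-1],[0,0,0,0,0,0,-1]]'
python3 - <<'E'
from h import *
s=cam("side"); e=r.get_obs()["ee_pos"]
d=e-np.array([.4747,.1975,0]); print(e,"tool x,y err",d[0]*.504+d[1]*.864,d[0]*.864-d[1]*.504)
H=cv2.cvtColor(s["pixels"],cv2.COLOR_BGR2HSV).astype(int)
print("cols 312..336 sat, then val; rows 240..262")
for v in range(236,264): print(v,H[v,312:336,1])
# loaded sleeve left and right edges for scale
print("loaded")
for v in (284,286,288,290): print(v,H[v,260:284,1])
print(proj(s,[.5553,.3357,.029]), [ (s["R"]@np.array(p)+s["t"])[2] for p in ([.5553,.3357,.03],[e[0],e[1],.07])])
E
```

```text
clock: 6.98
ee_pos: [0.4743, 0.1985, 0.244]
eef_rot: [-180.0, 0.0, 59.7]
force: [-0.3, 0.0, -1.6]
finger_gap: 0.447
gripper_force: 30.7
[0.47436687 0.19855364 0.24423072] tool x,y err 0.0007424452237101682 -0.0008188617800749083
cols 312..336 sat, then val; rows 240..262
236 [128 122 120  97  27   5  28  12  43  13  41  33  13  11  26  30  31  39
  22   7   0  16  17  12]
237 [124 125 119  83  28  20  26  15  26  13  21  20  18  28  43  49  10  20
  15  20   7  40  16   9]
238 [120 118 116  90  25  18  23  54   0  12  23  47  28  31  22  36  28  19
  15  17  41  16   7  13]
239 [119 116 119  94  26  38   0  51  24  26  36  32  32  31  22  33  18  58
  64  12  28  24  16  32]
240 [119 118 120  94  24  43  30  35  12   8  42  25  24  20  36  91 117 119
 119  26  27  19  27  11]
241 [117 119 119  93  28  53  43  32  32  39  38  36  23  11  21  82 109 115
 115  26  36  20  49  20]
242 [117 113 120 100  30  33  39  37  39  38  39  40  37  11  22  48  71  99
  79  10   0   0  12  33]
243 [114 112 111 103  30  38  19  21  35  34  39  36  22  19  11  41  34  24
   9  26   9  18  18  36]
244 
[... 1902 characters left out ...]
  23  48 112 164 167 172
 164 163 145 116 109 114]
263 [161 164 165 163 162 165 165 164 153 100  20  27  20  40 122 170 162 168
 180 172 170 134 113 105]
loaded
284 [117 116 116 122 107  42  16  16  17  26  30  21  18  30  33  18  15  17
  26  57 145 166 168 168]
286 [147 164 164 164 147  89  34  18  17  17  17  17  16  17  17  16  24  39
  40  49  91 172 169 164]
288 [163 165 163 163 150  91  40  35  36  38  37  38  40  37  37  38  39  34
  36  40  74 164 166 166]
290 [166 166 166 166 162 128  38  37  38  41  36  38  39  33  36  37  35  40
  37  44  96 164 175 168]
(np.float64(273.3495799390205), np.float64(284.7773576928232)) [np.float64(1.3522431367510448), np.float64(1.3934660015488098)]
```

The sleeve centre is at column about 323.7 and the pin at 323.4, so they line up. I'll lower it gently.

```bash
python3 -m handwheel '[[0,0,0,0,0,0.005,-1],[0,0,0,0,0,0.005,-1],[0,0,0,0,0,0.003,-1],[0,0,0,0,0,0,-1]]'; python3 -m handwheel '[[0,0,0,0,0,0.005,-1],[0,0,0,0,0,0.005,-1],[0,0,0,0,0,0,-1]]'
```

```text
clock: 7.52
ee_pos: [0.4741, 0.1987, 0.2309]
eef_rot: [-180.0, 0.0, 59.7]
force: [0.5, -0.3, -0.7]
finger_gap: 0.448
gripper_force: 30.7
clock: 7.9
ee_pos: [0.4741, 0.1986, 0.2207]
eef_rot: [-180.0, 0.0, 59.7]
force: [0.0, 0.3, -0.7]
finger_gap: 0.45
gripper_force: 30.7
```

```bash
python3 -m handwheel '[[0,0,0,0,0,0.008,-1],[0,0,0,0,0,0.008,-1],[0,0,0,0,0,0.006,-1],[0,0,0,0,0,0,-1]]'; python3 -m handwheel '[[0,0,0,0,0,0.003,-1],[0,0,0,0,0,0,-1]]'
```

```text
clock: 8.4
ee_pos: [0.474, 0.1986, 0.1986]
eef_rot: [-180.0, 0.1, 59.7]
force: [-0.1, -0.6, -0.7]
finger_gap: 0.446
gripper_force: 30.7
clock: 8.65
ee_pos: [0.4742, 0.1987, 0.1961]
eef_rot: [-180.0, 0.0, 59.7]
force: [-0.3, 0.4, -0.8]
finger_gap: 0.448
gripper_force: 30.7
```

```bash
python3 -m handwheel '[[0,0,0,0,0,0.001,-1],[0,0,0,0,0,0,-1],[0,0,0,0,0,0,0.2],[0,0,0,0,0,0,1],[0,0,0,0,0,0,1]]'; python3 -m handwheel '[[0,0,0,0,0,0,1],[0,0,0,0,0,-0.01,1],[0,0,0,0,0,-0.03,1],[0,0,0,0,0,-0.05,1],[0,0,0,0,0,-0.03,1]]'
python3 - <<'E'
from h import *
s=cam("side"); print(r.get_obs()["ee_pos"])
b=s["pixels"][205:305,245:365]; cv2.imwrite("pics/g3.png",cv2.resize(b,None,fx=5,fy=5,interpolation=cv2.INTER_CUBIC))
E
```

```text
clock: 9.28
ee_pos: [0.4743, 0.1987, 0.1953]
eef_rot: [180.0, -0.0, 59.7]
force: [-0.1, 0.8, 0.5]
finger_gap: 0.986
gripper_force: 0.0
clock: 9.9
ee_pos: [0.4745, 0.1986, 0.3178]
eef_rot: [179.9, -0.1, 59.7]
force: [0.4, 0.4, -0.2]
finger_gap: 1.0
gripper_force: 0.0
[0.47549518 0.19872369 0.32058915]
```

View pics/g3.png

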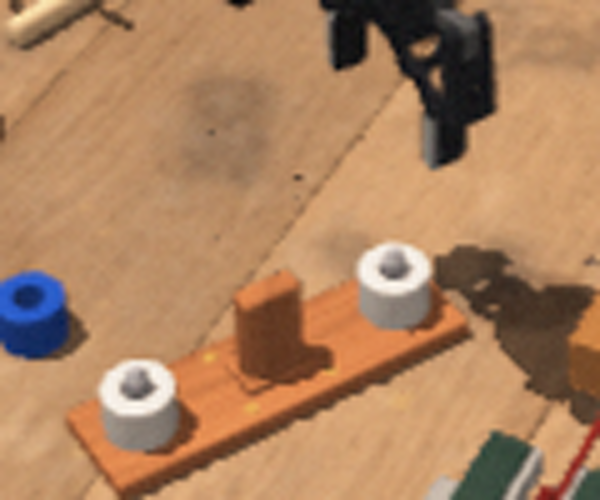

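Both sleeves sit at the same height, each with its pin tip showing (crop (394,262) and (137,382)), and the caddy hasn't moved. Next is the handle.

```bash
python3 -m handwheel '[[0,0,0,0.04,0,0,1],[0,0,0,0.039,0,0,1],[0,0,0,0,0,0.03,1],[0,0,0,0,0,0,1],[0,0,0,0,0,0,1]]'
python3 - <<'E'
from h import *
e=r.get_obs()["ee_pos"]; d=np.array([.515,.2666])-e[:2]; print(e,"go x,y",d[0]*.504+d[1]*.864,d[0]*.864-d[1]*.504,"z",e[2]-.208)
t=cam("top");H=cv2.cvtColor(t["pixels"],cv2.COLOR_BGR2HSV)
for ce,s in blobs((H[...,1]<60)&(H[...,2]>150),60): 
    if 150<ce[0]<300 and 190<ce[1]<260: print(ce,plane(t,*ce,.044))
E
```

```text
clock: 10.58
ee_pos: [0.5141, 0.2663, 0.286]
eef_rot: [180.0, 0.0, 59.7]
force: [-0.1, -0.8, -0.4]
finger_gap: 1.002
gripper_force: 0.0
[0.51414291 0.26626673 0.28598074] go x,y 0.0007199167164993047 0.0005725551590455407 z 0.07798074128227914
[157.47875817 243.34749455] [0.46560975 0.44084412 0.044     ]
[190.95454545 219.23863636] [0.53166034 0.35007239 0.044     ]
[150.33823529 219.25      ] [0.53198734 0.46184466 0.044     ]
[246.09467456 239.31360947] [0.4757633  0.19759472 0.044     ]
```

```bash
python3 -m handwheel '[[0,0,0,0.0007,0.0006,0.035,1],[0,0,0,0,0,0.03,1],[0,0,0,0,0,0.013,1],[0,0,0,0,0,0,1],[0,0,0,0,0,0,0]]' 30; python3 -m handwheel '[[0,0,0,0,0,0,-0.3],[0,0,0,0,0,0,-0.5],[0,0,0,0,0,0,-0.6],[0,0,0,0,0,0,-0.7],[0,0,0,0,0,0,-1]]' 30;  python3 -m handwheel '[[0,0,0,0,0,0,-1],[0,0,0,0,0,0,-1],[0,0,0,0,0,0,-1]]' 70
```

```text
clock: 11.25
ee_pos: [0.5155, 0.2673, 0.2085]
eef_rot: [179.9, -0.1, 59.7]
force: [0.4, 0.4, 0.4]
finger_gap: 0.82
gripper_force: 0.0
clock: 11.88
ee_pos: [0.5145, 0.2677, 0.2075]
eef_rot: [-179.9, -0.0, 59.8]
force: [-2.8, 1.9, 4.9]
finger_gap: 0.181
gripper_force: 33.0
clock: 12.25
ee_pos: [0.5144, 0.2677, 0.2075]
eef_rot: [-179.9, -0.0, 59.8]
force: [-3.3, 1.3, 6.8]
finger_gap: 0.178
gripper_force: 68.3
```

```bash
python3 -m handwheel '[[0,0,0,0,0,-0.005,-1],[0,0,0,0,0,-0.01,-1],[0,0,0,0,0,-0.015,-1],[0,0,0,0,0,-0.015,-1],[0,0,0,0,0,-0.015,-1]]'; python3 -m handwheel '[[0,0,0,0,0,-0.015,-1],[0,0,0,0,0,-0.015,-1],[0,0,0,0,0,-0.01,-1],[0,0,0,0,0,-0.003,-1],[0,0,0,0,0,0,-1]]'; python3 -m handwheel '[[0,0,0,0,0,0,-1],[0,0,0,0,0,0,-1],[0,0,0,0,0,0,-1],[0,0,0,0,0,0,-1]]'
python3 - <<'E'
from h import *
s=cam("side");t=cam("top"); o=r.get_obs(); print(o["ee_pos"],o["eef_rot"],o["force"],o["wrist_torque"])
b=s["pixels"][150:300,220:400]; cv2.imwrite("pics/g4.png",cv2.resize(b,None,fx=4,fy=4,interpolation=cv2.INTER_CUBIC))
for p in ([.5553,.3357,.144],[.4747,.1975,.144]): print(np.array(proj(s,p))-[220,150])
E
```

```text
clock: 12.88
ee_pos: [0.515, 0.2673, 0.2686]
eef_rot: [180.0, -0.0, 59.7]
force: [-0.3, -0.5, -5.8]
finger_gap: 0.181
gripper_force: 68.5
clock: 13.5
ee_pos: [0.5148, 0.2673, 0.3101]
eef_rot: [-180.0, 0.0, 59.7]
force: [0.2, 0.5, -6.1]
finger_gap: 0.174
gripper_force: 68.5
clock: 14.0
ee_pos: [0.5149, 0.2672, 0.3101]
eef_rot: [-180.0, 0.0, 59.7]
force: [0.4, 0.1, -5.6]
finger_gap: 0.177
gripper_force: 68.5
[0.51490732 0.26723764 0.31014834] [-1.79998553e+02  2.70937275e-03  5.97444498e+01] [ 0.40166676  0.09199976 -6.28532145] [ 0.01931803  0.04207895 -0.05743347]
[ 50.47136191 103.61521352]
[104.24893614  80.3223788 ]
```

View pics/g4.png

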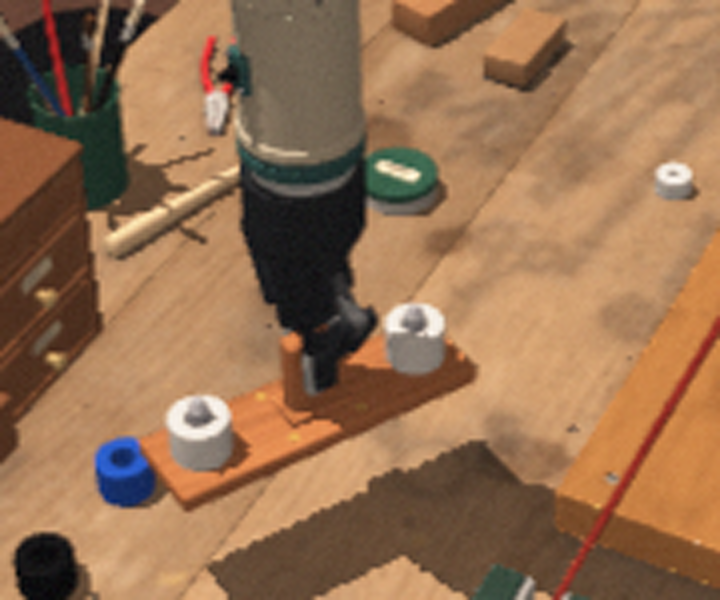

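The caddy is up with both sleeves seated. Their rings are at (200,415) and (416,322), against (202,414) and (417,321) predicted for a level 10 cm lift, so it is level. Handing in.

```bash
python3 -c "
from cell import r
print(r.hand_in())"
```

```text
the job is handed in; nothing more can be done
None
```

The loose sleeve is fully down on the empty pin and released, and the arm is holding the caddy still and level about 10 cm above the bench with both sleeves seated; I handed the job in at about 14 s.

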